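# Pop the push-push fuse hatch of a printer supply

### The job

Open the fuse hatch with the orange lid on its black supply box: with the fingertips press the ribbed free end of the lid fully down, then let it go so that it pops up, and do not push it back towards shut once it has popped. Stay off it and watch for a couple of seconds that it stays open by itself. Leave the blue hatch shut and the other things on the bench where they are; nothing is to be lifted or carried.

Things in the scene. Friction and masses are not known exactly. Their poses are not given: they have to be found in the camera images.
- supply_a: black supply box with the orange hatch, fixed to the bench, 130 (x) x 110 (y) x 84 mm high. Origin: centre of its underside; z up; -x is its front, where the free end of the hatch lies, and the hinge is at the rear, along y.
- orange_hatch (a joint): angle of the orange hatch in rad: 0 to 0.02 = shut and latched, negative = pressed in, positive = open. Push-push latch: pressing it in to between -0.06 and -0.07 or farther (hard stop at -0.091) and letting go frees it; a spring then swings it up to its stop at 1.15 in about a second, where it stays. Pushing it all the way down again would latch it again.
- orange_hatch_press (a point): point on the top of the orange lid, on its black ribs, mid-width, 80 mm from the hinge axis, 19 mm from the free edge, 85 to 86 mm above the bench when shut; moves with the lid. Here the lid goes in about 8 mm to the hard stop; the latch lets go on release after about 6 mm; the push needed grows from about 3 to 6 N. Axes at shut: those of the box.
- supply_a_hinge (a point): middle of the orange hatch's hinge axis (along the box's y), 82 mm above the bench, 30 mm behind the box's centre. The lid is a flat cap 99 mm long from this axis, 118 mm wide, 6 mm thick with a 9 mm skirt, standing proud of the box so that nothing beside it stops a fingertip. It swings up and back; open, its free edge stands about 170 mm above the bench.
- supply_b: second, like supply box with a blue hatch, same sizes and axes, fixed to the bench. To be left alone.
- blue_hatch (a joint): angle of the blue hatch in rad, 0 to 0.02 = shut and latched; same latch; must stay shut.
- screw_jar: loose jar with red cap, 48 mm wide, 70 mm high, origin under its centre; bystander.
- screwdriver: loose yellow screwdriver lying on the bench; bystander.
- stepper: loose stepper motor, 42 x 42 x 62 mm high with its shaft, origin under its centre; bystander.
- spool: loose filament spool lying flat, 150 mm wide, 50 mm high, origin under its centre; bystander.
- rover: loose small tracked robot, 130 x 104 x 72 mm high, origin under its centre; bystander.
- printed_tail: loose purple printed tail, 142 x 32 x 20 mm high, origin under its centre; bystander.
- mug: loose blue mug, 76 mm wide, 90 mm high, handle to its +y, origin under its centre; bystander.

How it is judged:
By the outcome, as a careful person would: the job done as asked, in the order asked, and still so for the second after the job is handed in, with the robot touching nothing.
It also fails if it takes over 32 s, if anything falls off the work surface, if the arm or the gripper's body presses on something with over 40 N, if the wrist force passes 120 N, or if a joint passes its speed limit or range.

### The arm

A 6-joint arm with a two-finger parallel gripper is mounted at the origin on the work surface. World frame = base frame: x ahead of the robot, y to its left, z up, the work surface at z = 0. Lengths are in mm, angles in degrees, forces in N, time in s.
With the tool pointing down it reaches from about 350 to 850 mm from the base axis. Payload 8.1 kg.
Tool frame: the origin (TCP) lies midway between the tips of the shut fingers; the grasp point (between the pads) lies 19 mm behind it (hold_point_z is the distance from the TCP to the grasp point, in mm); z points along the fingers, y is the direction in which the jaws open and shut (so a half turn about z gives the same grasp; the last joint's range is limited). The gripper opens to 85 mm and grips with 20 to 120 N. Pads are 22 mm wide; open, the fingers measure 114 mm over their backs; the gripper's body (76 mm by 85 mm) begins 54 mm behind the grasp point. The pads swing forward as they close: fully open they stand 13 mm farther back than shut.
Start: joints at [65.294, 7.471, 85.268, -0, 87.261, -4.893], TCP at [203.348, 564.495, 231.292] pointing down, gripper open.
Joint ranges: [-169.43, 169.43], [-51.17, 129.36], [1.28, 143.12], [-76.62, 256.62], [0, 156.53], [-152.29, 152.29]. Speed limits (degrees/s): [136.94, 136.94, 159.86, 180, 180, 180].

### API

Orientations are given as [roll, pitch, yaw] about the fixed x, y, z axes, in that order (R = Rz(yaw) Ry(pitch) Rx(roll)).
In Python, from bench import sense, snapshot, camera_params, hand_in, hold_point_z gives the robot as it stands.
- The arm moves only by the tool servo_tool, never from a script. Its argument "motion" is a list of rows, each a list of 7 numbers: the finger opening in mm, from 0 to 85.4, then the shift along the tool's x, y, z in mm, then the turn, a rotation vector about the tool's x, y, z in rad. A call has 1 to 10 rows; each row shifts and turns the pose as measured when the row begins, along the tool's axes as they then stand; what a row does not reach is not made up. A row lasts 1/10 s, in which the tool goes at most 50 mm and 8.59 degrees, less where a joint would pass 70% of its speed; a pose out of reach is approached as far as the arm can. A call with a gripper value outside its range is refused whole. The fingers move at their own pace and stop on an object; "force" is the grip in N (left out, the last holds). Time passes only in rows, so rows that do not move let the fingers close. It gives the time, the measured TCP pose, the force and the opening at its end, in the units of the state.
- sense(): the state, without advancing time (a new reading comes with each control period).
- snapshot(name): name is "scene" or "top"; returns the picture (384x512x3 uint8, blue, green, red); there is no depth.
- camera_params(name): a dict with "fx", "fy", "cx", "cy" (pixels), "R" (3x3) and "t" (3): a world point X has camera coordinates R X + t. Camera axes: x right, y down, z forward; pixel columns grow to the right and rows downward; lengths in mm; the calibration is good to about 2 mm. A picture is of the moment at which its call begins. camera_params takes no time and is no camera call.
- hand_in(): hands the job in, once; it reports no verdict.
The state is a dict: "time": time; "joint_pos": joint angles; "qd": joint speeds; "joint_efforts": joint torques, N m; "tool_pos": TCP position; "tcp_rot": TCP orientation; "ft_force": force on the tool from outside, world axes, zero at the start; "wrist_torque": the same for the moment, N m; "finger_gap": finger opening in mm.
Only numpy, scipy, OpenCV 4.12 (cv2) and the standard library are available. Lean on these libraries where they do the work, as an engineer would, in place of code of your own. Each camera call takes 0.05 s, during which the arm holds its last target. There are 200 camera calls.

## Working session

There is one attempt and no reset: what is moved stays moved. The work goes in short steps, Python scripts to look and compute and a tool call to move; the robot and the scene stay as the last step left them, time stands still between calls to the robot, and variables do not carry over. Pictures are saved under pics/ and viewed, about 8 in all and at most 12, crops included, and the job is handed in when it is done.

Besides the shell and the picture viewer there is one more tool, called after "Request:" as name(argument=value, ...), one argument or row to a line, values as JSON. servo_tool: Moves the arm, as the interface text tells. Its arguments: {"type":"object","properties":{"motion":{"type":"array"},"force":{"type":"number"}},"required":["motion"]}

```bash
mkdir -p pics; python3 - <<'E'
from bench import *
import cv2
for n in("scene","top"):
    cv2.imwrite(f"pics/{n}0.png",snapshot(n)); p=camera_params(n); print(n,p)
print(sense())
E
```

```text
scene {'fx': 445.6413246574952, 'fy': 445.6413246574952, 'cx': 257.95977376728626, 'cy': 188.97850246823273, 'R': array([[-7.95651258e-01,  6.05754906e-01,  2.62061716e-04],
       [ 3.93058894e-01,  5.16606871e-01, -7.60672102e-01],
       [-4.60916241e-01, -6.05126710e-01, -6.49136260e-01]]), 't': array([ 471.20142609, -167.84335497, 1550.28978428])}
top {'fx': 469.04547089542405, 'fy': 469.04547089542405, 'cx': 252.39136744612088, 'cy': 202.85645071654096, 'R': array([[-0.00642481, -0.99995624,  0.00680067],
       [-0.98727819,  0.00526257, -0.15891532],
       [ 0.15887258, -0.00773515, -0.98726879]]), 't': array([-1.35710374e+00,  6.23984540e+02,  1.40676272e+03])}
{'time': 0.1, 'joint_pos': array([ 6.52937548e+01,  7.51074802e+00,  8.53248869e+01,  4.95326213e-04,
        8.72610241e+01, -4.89175158e+00]), 'qd': array([ 0.06851173, -0.05916245, -0.2606426 ,  0.0846093 , -0.01831506,
        0.0710033 ]), 'joint_efforts': array([ 1.68716055e-03, -5.70947599e+01, -5.01943409e+01, -1.19499759e-04,
        8.10132769e-03,  3.22888877e-05]), 'tool_pos': array([203.13726917, 564.03083453, 230.33196735]), 'tcp_rot': array([-1.79903735e+02, -8.73536232e-03,  1.60185475e+02]), 'ft_force': array([-0.39201765, -0.63183216, -0.25055302]), 'wrist_torque': array([ 0.04873703,  0.00602964, -0.0315195 ]), 'finger_gap': 85.43193069945997}
```

View pics/scene0.png

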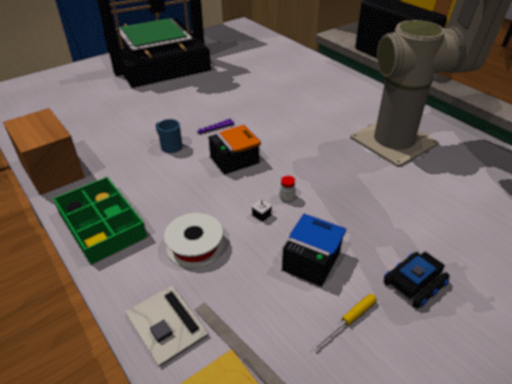

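View pics/top0.png

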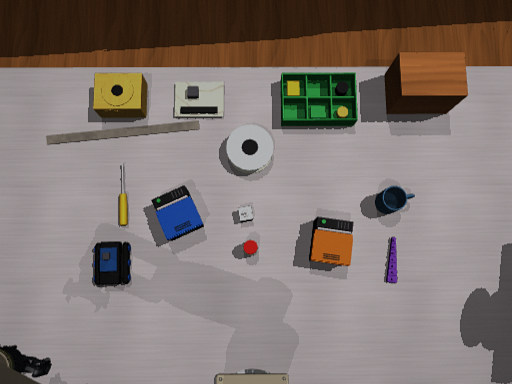

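Scene view: the orange lid is at about (236,138). Top view: the orange lid is at about (332,243), with its ribs near (331,257) on the robot's side. The blue box is at (178,213), the jar at (250,247) and the tail at (392,260). Next I measure the lid from both views.

```bash
cat > h.py <<'E'
import numpy as np, cv2
from bench import *
def ray(n,uv):
    p=camera_params(n); d=np.array([(uv[0]-p["cx"])/p["fx"],(uv[1]-p["cy"])/p["fy"],1])
    return -p["R"].T@p["t"], p["R"].T@d
def onplane(n,uv,z):
    c,d=ray(n,uv); return c+d*(z-c[2])/d[2]
def tri(a,b):
    (c1,d1),(c2,d2)=ray("scene",a),ray("top",b)
    s=np.linalg.lstsq(np.c_[d1,-d2],c2-c1,rcond=None)[0]
    P,Q=c1+s[0]*d1,c2+s[1]*d2
    return (P+Q)/2,np.linalg.norm(P-Q)
def proj(n,X):
    p=camera_params(n); q=p["R"]@np.array(X)+p["t"]; return p["fx"]*q[0]/q[2]+p["cx"],p["fy"]*q[1]/q[2]+p["cy"]
E
python3 - <<'E'
from h import *
C={}
for n in("scene","top"):
    im=cv2.imread(f"pics/{n}0.png"); h=cv2.cvtColor(im,cv2.COLOR_BGR2HSV)
    m=cv2.inRange(h,(5,170,120),(16,255,255))
    m=cv2.morphologyEx(m,cv2.MORPH_CLOSE,np.ones((5,5)))
    cs=cv2.findContours(m,cv2.RETR_EXTERNAL,cv2.CHAIN_APPROX_NONE)[0]
    c=max(cs,key=cv2.contourArea); 
    e=0.03
    q=cv2.approxPolyDP(cv2.convexHull(c),e*cv2.arcLength(c,True),True)[:,0]
    mo=cv2.moments(c); C[n]=(mo["m10"]/mo["m00"],mo["m01"]/mo["m00"]); print(n,cv2.contourArea(c),C[n],q.tolist(),cv2.minAreaRect(c))
    for p in q: print(p,onplane(n,p,86).round(1))
print(tri(C["scene"],C["top"]))
a=cv2.resize(cv2.imread("pics/scene0.png")[110:180,195:275],None,fx=6,fy=6,interpolation=cv2.INTER_CUBIC)
b=cv2.resize(cv2.imread("pics/top0.png")[210:275,300:365],None,fx=4.9,fy=6.46,interpolation=cv2.INTER_CUBIC)
b=cv2.resize(cv2.imread("pics/top0.png")[208:278,300:353+5],None,fx=5,fy=6,interpolation=cv2.INTER_CUBIC)
cv2.imwrite("pics/crop.png",np.hstack([a,b]))
E
```

```text
scene 1503.5 (35.16971510918967, 130.03813324465136) [[68, 135], [21, 151], [5, 123], [48, 110]] ((36.40000534057617, 129.1999969482422), (32.88768768310547, 56.288536071777344), 71.56504821777344)
[ 68 135] [ 914.5 -577.8   86. ]
[ 21 151] [1058.7 -577.7   86. ]
[  5 123] [1055.8 -775.    86. ]
[ 48 110] [ 915.6 -773.6   86. ]
top 2753.5 (433.70165244234613, 72.5986925730888) [[464, 37], [466, 94], [402, 94], [400, 52]] ((435.0, 65.5), (70.0, 57.0), 0.0)
[464  37] [1155.6 -689.8   86. ]
[466  94] [ 962.5 -681.    86. ]
[402  94] [ 963.2 -478.6   86. ]
[400  52] [1104.6 -480.3   86. ]
(array([1003.48274333, -555.58132241,  151.46526876]), np.float64(1.8592751367605107))
```

View pics/crop.png

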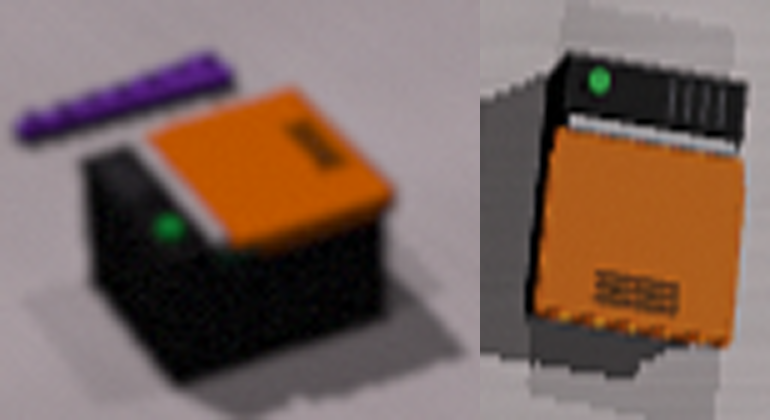

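The mask took the wooden box, so I redo it inside windows round the hatch. In the crop, the ribs are at about scene (247.5,134) and top (331.4,256.7).

```bash
python3 - <<'E'
from h import *
P,e=tri((247.5,134),(331.4,256.7)); print("ribs",P,e, onplane("top",(331.4,256.7),85.5),onplane("scene",(247.5,134),85.5))
for n,(x0,x1,y0,y1) in {"scene":(195,275,110,180),"top":(300,358,208,278)}.items():
    im=cv2.imread(f"pics/{n}0.png"); h=cv2.cvtColor(im,cv2.COLOR_BGR2HSV)
    m=cv2.inRange(h,(5,170,100),(18,255,255)); w=np.zeros_like(m); w[y0:y1,x0:x1]=m[y0:y1,x0:x1]
    w=cv2.morphologyEx(w,cv2.MORPH_CLOSE,np.ones((7,7)))
    c=max(cv2.findContours(w,cv2.RETR_EXTERNAL,cv2.CHAIN_APPROX_NONE)[0],key=cv2.contourArea)
    q=cv2.approxPolyDP(cv2.convexHull(c),0.05*cv2.arcLength(c,True),True)[:,0]
    for p in q: print(n,p,onplane(n,p,86).round(1))
for nm,a,b in [("jar",None,(250,247)),("tail",None,(392,260)),("mug",None,(391,200))]: print(nm,onplane("top",b,50).round())
E
```

```text
ribs [ 453.9916818  -238.5354954    84.17813333] 1.8394390193337948 [ 454.62231408 -238.92880796   85.5       ] [ 454.59622135 -236.1423405    85.5       ]
scene [259 143] [ 456.4 -173.1   86. ]
scene [234 150] [ 539.9 -189.5   86. ]
scene [221 132] [ 516.1 -296.6   86. ]
scene [243 125] [ 435.3 -287.6   86. ]
top [316 229] [ 537.6 -195.3   86. ]
top [351 235] [ 518.9 -299.8   86. ]
top [348 265] [ 429.8 -287.4   86. ]
top [311 259] [ 448.2 -177.9   86. ]
jar [487.   3.  50.]
tail [ 445. -430.   50.]
mug [ 631. -437.   50.]
```

Ribs come out at about (454.5,-238), z 84–85.5 (two views, residual 2 mm). That matches the text's 85–86. Box yaw is about -10°, and the tool is at 160°, i.e. nearly aligned. I travel at z≈230 with the fingers shut, going round through (450,150).

Request:
servo_tool(
  motion=[
    [0, -37, -30.5, 0, 0, 0, 0],
    [0, -37, -30.5, 0, 0, 0, 0],
    [0, -37, -30.5, 0, 0, 0, 0],
    [0, -37, -30.5, 0, 0, 0, 0],
    [0, -37, -30.5, 0, 0, 0, 0],
    [0, -37, -30.5, 0, 0, 0, 0],
    [0, -37, -30.5, 0, 0, 0, 0],
    [0, -37, -30.5, 0, 0, 0, 0],
    [0, -37, -30.5, 0, 0, 0, 0],
    [0, -37, -30.5, 0, 0, 0, 0],
  ],
  force=30,
)

```text
time: 1.1
tool_pos: [451.0, 140.2, 225.1]
tcp_rot: [-179.6, -0.2, 160.8]
ft_force: [0.8, 0.6, -0.7]
finger_gap: -0.1
```

Request:
servo_tool(
  motion=[
    [0, -14, -39, 0, 0, 0, 0],
    [0, -14, -39, 0, 0, 0, 0],
    [0, -14, -39, 0, 0, 0, 0],
    [0, -14, -39, 0, 0, 0, 0],
    [0, -14, -39, 0, 0, 0, 0],
    [0, -14, -39, 0, 0, 0, 0],
    [0, -14, -39, 0, 0, 0, 0],
    [0, -14, -39, 0, 0, 0, 0],
    [0, -14, -39, 0, 0, 0, 0],
    [0, 0, 0, 0, 0, 0, 0],
  ],
)

```text
time: 2.1
tool_pos: [450.9, -253.3, 223.6]
tcp_rot: [-179.5, -0.4, 160.5]
ft_force: [-1.0, 0.8, 0.2]
finger_gap: 0.1
```

Request:
servo_tool(
  motion=[
    [0, 5, 15, 0, 0, 0, -0.08],
    [0, 0, 0, 40, 0, 0, -0.08],
    [0, 0, 0, 40, 0, 0, 0],
    [0, 0, 0, 22, 0, 0, 0],
    [0, 0, 0, 0, 0, 0, 0],
  ],
)

```text
time: 2.6
tool_pos: [449.5, -237.8, 118.0]
tcp_rot: [-179.6, -0.5, 169.8]
ft_force: [-1.2, 0.9, 0.1]
finger_gap: 0.0
```

```bash
python3 - <<'E'
from h import *
s=sense(); print(s["tool_pos"],s["tcp_rot"],s["ft_force"])
im={n:snapshot(n) for n in("scene","top")}
def mk(n,x0,y0,w,h,k): 
    i=cv2.resize(im[n][y0:y0+h,x0:x0+w],None,fx=k,fy=k,interpolation=cv2.INTER_CUBIC)
    u,v=proj(n,(454.5,-238,85.5)); cv2.circle(i,(int((u-x0)*k),int((v-y0)*k)),4,(0,255,0),1); return i
cv2.imwrite("pics/near.png",np.hstack([mk("scene",195,80,80,100,4),mk("top",290,200,80,100,4)]))
print(proj("scene",s["tool_pos"]),proj("top",s["tool_pos"]))
E
```

```text
[ 449.46678205 -237.7605515   117.99872602] [-179.62153453   -0.53057671  169.79459178] [-1.17157274  0.94561876  0.14828933]
(np.float64(248.35085222869222), np.float64(124.59580194066234)) (np.float64(332.9927076706455), np.float64(257.9761516563562))
```

View pics/near.png

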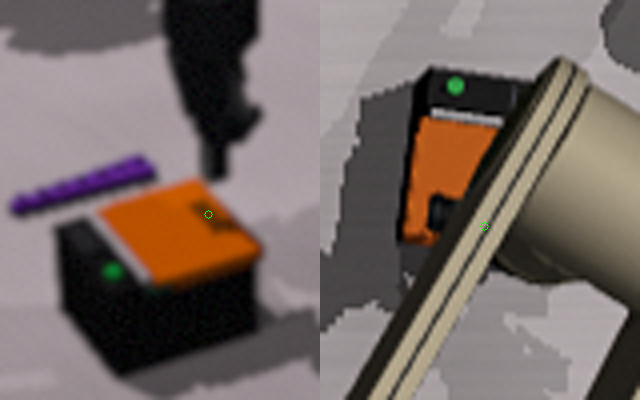

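The tip in the scene view is at (248.5,124.5), where the TCP projects, and it stands over the ribs near (249,133). I descend to just above the lid and then press in small steps.

Request:
servo_tool(
  motion=[
    [0, 0, 0, 14, 0, 0, 0],
    [0, 0, 0, 10, 0, 0, 0],
    [0, 0, 0, 4, 0, 0, 0],
    [0, 0, 0, 0, 0, 0, 0],
  ],
)

```text
time: 3.1
tool_pos: [454.3, -240.8, 96.3]
tcp_rot: [-179.3, 0.1, 169.8]
ft_force: [0.0, 0.7, -0.4]
finger_gap: 0.3
```

Request:
servo_tool(
  motion=[
    [0, 2, 0, 4, 0, 0, 0],
    [0, 2, 0, 4, 0, 0, 0],
    [0, 0, 0, 3, 0, 0, 0],
    [0, 0, 0, 0, 0, 0, 0],
  ],
)

```text
time: 3.5
tool_pos: [450.8, -240.8, 85.7]
tcp_rot: [-179.3, 0.3, 169.8]
ft_force: [0.0, 1.3, 2.5]
finger_gap: -0.2
```

Request:
servo_tool(
  motion=[
    [0, 0, 0, 3, 0, 0, 0],
    [0, 0, 0, 2, 0, 0, 0],
    [0, 0, 0, 2, 0, 0, 0],
    [0, 0, 0, 0, 0, 0, 0],
  ],
)

```text
time: 3.9
tool_pos: [451.1, -241.0, 79.5]
tcp_rot: [-179.3, 0.3, 169.8]
ft_force: [-1.9, 1.9, 4.8]
finger_gap: -0.1
```

Request:
servo_tool(
  motion=[
    [0, 0, 0, 1.5, 0, 0, 0],
    [0, 0, 0, 1, 0, 0, 0],
  ],
)

```text
time: 4.1
tool_pos: [451.2, -241.1, 77.7]
tcp_rot: [-179.3, 0.3, 169.8]
ft_force: [-5.0, 3.8, 12.5]
finger_gap: 0.0
```

The force jumped to 12.5 N after about 8 mm, so that is the hard stop. I release by going up and out towards the robot, ahead of the lid.

Request:
servo_tool(
  motion=[
    [0, 0, 0, -35, 0, 0, 0],
    [0, 20, 0, -40, 0, 0, 0],
    [0, 25, 0, -40, 0, 0, 0],
    [0, 25, 0, -40, 0, 0, 0],
    [0, 20, 0, -30, 0, 0, 0],
    [0, 0, 0, 0, 0, 0, 0],
    [0, 0, 0, 0, 0, 0, 0],
    [0, 0, 0, 0, 0, 0, 0],
    [0, 0, 0, 0, 0, 0, 0],
    [0, 0, 0, 0, 0, 0, 0],
  ],
)

```text
time: 5.1
tool_pos: [358.5, -221.3, 263.9]
tcp_rot: [-179.4, -0.0, 169.8]
ft_force: [0.6, -0.3, -0.2]
finger_gap: 0.0
```

```bash
python3 - <<'E'
from h import *
s=sense(); print(s["time"],s["tool_pos"],s["ft_force"])
im={n:snapshot(n) for n in("scene","top")}
for n in im: cv2.imwrite(f"pics/{n}1.png",im[n])
cv2.imwrite("pics/after1.png",np.hstack([cv2.resize(im["scene"][70:190,185:295],None,fx=3.5,fy=3.5),cv2.resize(im["top"][180:300,280:390],None,fx=3.5,fy=3.5)]))
E
```

```text
5.1 [ 358.53750881 -221.2743358   263.90679342] [ 0.59630178 -0.33806068 -0.19545533]
```

View pics/after1.png

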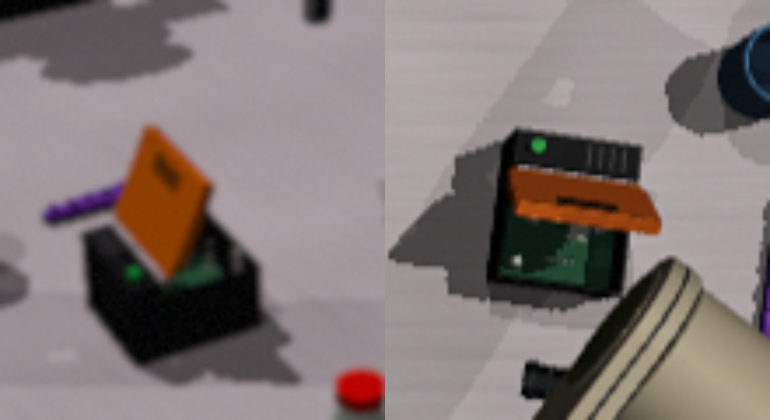

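The lid is up: its free edge is near scene pixel (236,112) and the inside of the box is visible. The gripper is well clear. I watch for 2 s and compare.

Request:
servo_tool(
  motion=[
    [0, 0, 0, 0, 0, 0, 0],
    [0, 0, 0, 0, 0, 0, 0],
    [0, 0, 0, 0, 0, 0, 0],
    [0, 0, 0, 0, 0, 0, 0],
    [0, 0, 0, 0, 0, 0, 0],
    [0, 0, 0, 0, 0, 0, 0],
    [0, 0, 0, 0, 0, 0, 0],
    [0, 0, 0, 0, 0, 0, 0],
    [0, 0, 0, 0, 0, 0, 0],
    [0, 0, 0, 0, 0, 0, 0],
  ],
)

```text
time: 6.2
tool_pos: [358.4, -221.0, 262.9]
tcp_rot: [-179.4, -0.1, 169.9]
ft_force: [-0.4, 0.0, 0.2]
finger_gap: -0.3
```

Request:
servo_tool(
  motion=[
    [0, 0, 0, 0, 0, 0, 0],
    [0, 0, 0, 0, 0, 0, 0],
    [0, 0, 0, 0, 0, 0, 0],
    [0, 0, 0, 0, 0, 0, 0],
    [0, 0, 0, 0, 0, 0, 0],
    [0, 0, 0, 0, 0, 0, 0],
    [0, 0, 0, 0, 0, 0, 0],
    [0, 0, 0, 0, 0, 0, 0],
    [0, 0, 0, 0, 0, 0, 0],
    [0, 0, 0, 0, 0, 0, 0],
  ],
)

```text
time: 7.2
tool_pos: [358.4, -221.0, 262.9]
tcp_rot: [-179.4, -0.1, 169.9]
ft_force: [0.0, 0.7, 0.2]
finger_gap: -0.2
```

```bash
python3 - <<'E'
from h import *
s=sense(); print(s["time"],s["tool_pos"],s["ft_force"])
im={n:snapshot(n) for n in("scene","top")}
for n in im:
    cv2.imwrite(f"pics/{n}2.png",im[n]); a=cv2.imread(f"pics/{n}1.png")
    for k in (0,1):
        h=cv2.cvtColor([a,im[n]][k],cv2.COLOR_BGR2HSV); m=cv2.inRange(h,(5,170,90),(18,255,255))
        w=np.zeros_like(m); x0,x1,y0,y1={"scene":(200,275,95,160),"top":(300,365,215,260)}[n]; w[y0:y1,x0:x1]=m[y0:y1,x0:x1]
        print(n,k,cv2.boundingRect(w),cv2.countNonZero(w))
# lid free edge corners: scene crop (150,127),(212,187) 
z=[onplane("scene",(185+x/3.5,70+y/3.5),170).round(0) for x,y in((150,127),(212,187))]; print(z)
cv2.imwrite("pics/after2.png",im["scene"])
E
```

```text
7.2 [ 358.4065959  -220.99828488  262.88356223] [0.02904022 0.66823923 0.15380944]
scene 0 (218, 107, 27, 42) 593
scene 1 (218, 107, 27, 42) 593
top 0 (316, 228, 43, 19) 472
top 1 (316, 228, 43, 19) 472
[array([ 486., -295.,  170.]), array([ 500., -181.,  170.])]
```

View pics/after2.png

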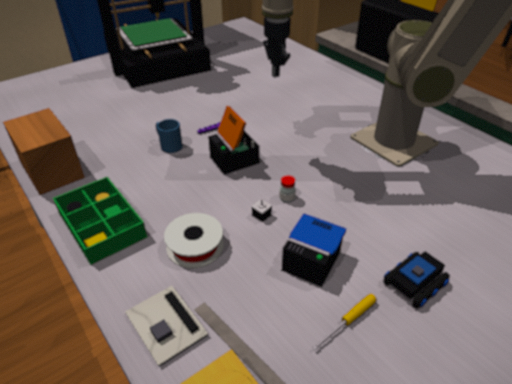

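The orange lid stands open at (232,128) and its mask is the same in both views after 2 s. The blue hatch at (320,235) is shut, everything else is where it was, and the arm is clear.

```bash
python3 -c "
from bench import *
print(hand_in())"
```

```text
the job is handed in; nothing more can be done
None
```

The orange hatch is open, and I handed the job in at about 7.3 s.

- **Press:** With the fingers shut I pressed the ribbed end down about 8 mm, to the hard stop. The force rose from 2.5 N at contact to 12.5 N at the stop.
- **Release:** I then drew back up and towards the robot, and the lid popped open.
- **Lid after release:** With the gripper about 100 mm clear, I watched for 2 s. The lid's outline was identical in both views at the start and end. Its free edge, with the stated 170 mm height assumed, spans about 115 mm, against the stated 118 mm width.
- **Other things:** By eye, the blue hatch is still shut and the other items are where they were. I did not measure them.
- **Checks that failed or disagreed:** My first colour mask picked out the wooden box instead of the lid, and I corrected it before moving. The two views differed by about 2 to 3 mm on the rib position, which was within what the press needed.

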